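Gauge the gap between two electrode plates

TASK

Take the orange-handled taper gauge out of its wooden stand by the handle, and lower it upright, blade first, between the two copper electrode plates of the cell until it drags snugly on both, each plate pressed back about 2 mm on its springs and no harder. Be gentle with the plates, leave the beaker, the brown bottle and the bung alone, and finish still holding the gauge at that depth so that the gap can be read off it.

Things in the scene. Friction and masses are not known exactly. Their poses are not given: they have to be found in the camera images.
- gauge: taper gauge, 130 mm high, standing blade down. Origin: middle of the blade's tip, z up to the handle. Steel wedge blade 80 mm long, 24 mm wide (x), evenly 3 mm thick (y) at the tip to 16.3 mm at the top, alike on both faces. Then a dark collar 38x26x4 mm, then the orange handle 30 mm wide (x), 16 mm thick (y), z = 84 to 130 mm; grip its thickness. 0.12 kg. A half turn about z makes no difference
- gauge_grip (a point): middle of the orange handle, 107 mm above the blade's tip
- gauge_tip (a point): middle of the tip of the gauge's blade (the body's origin)
- stand: fixed wooden block 70x60x88 mm, origin at the centre of its underside on the table, with a slot 28x19.5 mm straight down through it (long side along its x). The gauge hangs in it by its collar, its axes along the block's; the tip is 8 mm above the table. Lift the gauge straight up by 85 mm or more to clear it
- cell: fixed black base plate of the electrode cell, 90x116x15 mm, origin at the centre of its underside on the table. Its y axis is the direction across the gap between the plates; the plates run along its x
- cell_mid (a point): point above the base plate's centre, 110 mm above the table, at the height of the plates' straight upper edges; axes as the cell. The gap's middle may lie up to 1 mm from it along y
- edge_left (a point): middle of the upper end of the left (+y) copper plate's straight inner face, 110 mm above the table. Plate upright, 56 mm wide, 4 mm thick, from z = 22 to 110 mm, then a lip bent outward up to z = 118. The gap is 6.5 to 9 mm at rest, it varies. Each plate slides straight outward on springs, 2 N per mm, no preload, up to 7 mm. Grey carriers behind the plates end at z = 74
- edge_right (a point): the same for the right (-y) plate. The gap's middle lies halfway between edge_left and edge_right. At the right depth the blade drags with about 3 to 6 N in all; its tip is then mostly 40 to 65 mm below the plates' upper edges
- plate_left_body (a joint): how far the left plate is pressed outward, m; 0 at rest, 0.007 at its stop
- plate_right_body (a joint): the same for the right plate
- beaker: small glass beaker, 49 mm wide, 44 mm high, origin under its centre; leave it alone
- brown_bottle: brown reagent bottle with black cap, 65 mm wide, 136 mm high, origin under its centre; leave it alone
- bung: dark grey rubber bung, 28 mm wide, 27 mm high, origin under its centre; leave it alone
Not all that is in view belongs to the job. Of the things that look like the gauge, the smallest one is meant.

How it is judged:
By the outcome, as a careful person would: the job done as asked, in the order asked, and still so for the second after the job is handed in, while the arm keeps its last pose, push and grip.
It also fails if it takes over 45 s, if anything falls off the work surface, if the arm or the gripper's body presses on something with over 40 N, if the wrist force passes 120 N, or if a joint passes its speed limit or range.

ROBOT

A 6-joint arm with a two-finger parallel gripper is mounted at the origin on a cart in front of the work surface, level with it; the furniture and walls round the work are solid. World frame = base frame: x ahead of the robot, y to its left, z up, the work surface at z = 0. Lengths are in mm, angles in rad, forces in N, time in s.
With the tool pointing down it reaches from about 250 to 725 mm from the base axis. Payload 4 kg.
Tool frame: the origin (TCP) lies on the centre line of the jaws, within the pads' length; the fingertips stand 8 mm ahead of it and the grasp point (between the pads) lies 11 mm behind it (env.nose_length is the distance from the TCP to the fingertips, in mm); z points along the fingers, y is the line along which they close (so a half turn about z gives the same grasp; the last joint's range is limited). The gripper opens to 85 mm and grips with 20 to 120 N. Pads are 22 mm wide; open, the fingers measure 114 mm over their backs; the gripper's body (76 mm by 85 mm) begins 54 mm behind the grasp point. The pads swing forward as they close: fully open they stand 13 mm farther back than shut.
Start: joints at [-1.148, 0.241, 0.005, 1.335, 0, 1.571], TCP at [205.156, -455.972, 239.306] pointing down, gripper open.
Joint ranges: [-2.72, 2.72], [-1.05, 1.87], [-1.09, 1.28], [-1.99, 2.15], [-1.42, 1.44], [-3.14, 3.14]. Speed limits (rad/s): [2.79, 2.79, 3.14, 3.14, 3.14, 3.14].

INTERFACE

Orientations are given as a unit quaternion [x, y, z, w].
In Python, from cell import env gives the robot as it stands.
- The arm moves only by the shell command python3 -m crank 'ROWS'. ROWS is JSON, a list of rows, each an object with "jaw": the opening, from -1 (shut) to 1 (fully open); "dp": the shift along the tool's x, y, z in units of 0.15 m (1.0 is 0.15 m), a list of three; "twist": the turn about the tool's z in units of pi/2 rad (1.0 is pi/2 rad). A call has 1 to 20 rows; each row is the pose to reach, as a shift and turn from the pose commanded when the call began, along the tool's axes at that moment; what a row does not reach only later rows make up. A row lasts 1/10 s, in which the tool goes at most 50 mm and 8.59 degrees, less where a joint would pass 70% of its speed; a pose out of reach is approached as far as the arm can. A call with a number of a shift or a turn outside -1 to 1 is refused whole. A call with a gripper value outside its range is refused whole. The fingers move at their own pace and stop on an object; the grip force is fixed at half the most. Time passes only in rows, so rows that repeat a pose let the fingers close. It gives the time, the measured TCP pose, the force, the opening and the grip force at its end, in the units of the state.
- env.sense(): the state, without advancing time (a new reading comes with each control period).
- env.grab_frame(name): name is "scene" or "side" or "wrist"; returns the picture (480x640x3 uint8, red, green, blue); there is no depth.
- env.camera_info(name): a dict with "mtx" (3x3 intrinsics, pixels), "origin" and "attitude" of the camera in the world. Camera axes: x right, y down, z forward; pixel columns grow to the right and rows downward; lengths in mm; the calibration is good to about 2 mm. A picture is of the moment at which its call begins: read the wrist's pose just before it. camera_info takes no time and is no camera call; for the wrist camera it gives the pose at the moment of the call.
- env.close_job(): hands the job in; it is judged then, once.
The state is a dict: "clock": time; "joint_pos": joint angles; "joint_vel": joint speeds; "effort": joint torques, N m; "position": TCP position; "orientation": TCP orientation; "wrist_force": force on the tool from outside, world axes, zero at the start; "wrist_torque": the same for the moment, N m; "width": finger opening in mm; "grip_force": force on a finger pad.
Only numpy, scipy, OpenCV 4.12 (cv2) and the standard library are available. Lean on these libraries where they do the work, as an engineer would, in place of code of your own. Each camera call takes 0.05 s, during which the arm holds its last target. There are 200 camera calls.

## Working session

There is one attempt and no reset: what is moved stays moved. The work goes in short steps, Python scripts to look and compute and a shell command to move; the robot and the scene stay as the last step left them, time stands still between calls to the robot, and variables do not carry over. Pictures are saved under pics/ and viewed, at most 10 in all, crops included, and the job is handed in when it is done.

```bash
ls; mkdir -p pics
python3 - <<'E'
from cell import env
import cv2,numpy as np
s=env.sense();print({k:np.round(v,3).tolist() for k,v in s.items()})
ims=[]
for n in("scene","side"):
    im=env.grab_frame(n);cv2.imwrite(f"pics/{n}0.png",im[:,:,::-1]);c=env.camera_info(n);print(n,c)
E
```

```text
pics
{'clock': 0.0, 'joint_pos': [-1.148, 0.241, 0.004, 1.335, 0.0, 1.571], 'joint_vel': [0.0, -0.001, -0.0, -0.001, -0.001, -0.001], 'effort': [-0.001, -37.232, 25.241, 0.017, -0.0, -0.0], 'position': [204.911, -455.423, 238.416], 'orientation': [0.978, 0.21, -0.0, -0.001], 'wrist_force': [-0.483, -0.261, 0.632], 'wrist_torque': [-0.028, 0.037, 0.008], 'grip_force': 0.0, 'width': 85.443}
scene {'mtx': array([[515.54898071,   0.        , 317.74638576],
       [  0.        , 515.54898071, 240.94583193],
       [  0.        ,   0.        ,   1.        ]]), 'origin': array([268.66097514, 720.17743367, 911.48282686]), 'attitude': array([-0.17218062,  0.91326902, -0.36111581,  0.0767392 ])}
side {'mtx': array([[600.80068254,   0.        , 311.83977526],
       [  0.        , 600.80068254, 243.07605193],
       [  0.        ,   0.        ,   1.        ]]), 'origin': array([ 594.78467883,  980.68896237, 1005.63042024]), 'attitude': array([-1.09908850e-03,  9.16798158e-01, -3.99349180e-01, -4.03042982e-04])}
```

View pics/scene0.png

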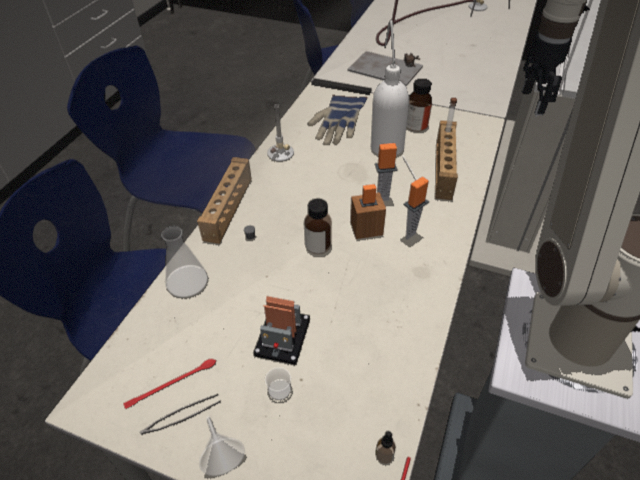

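View pics/side0.png

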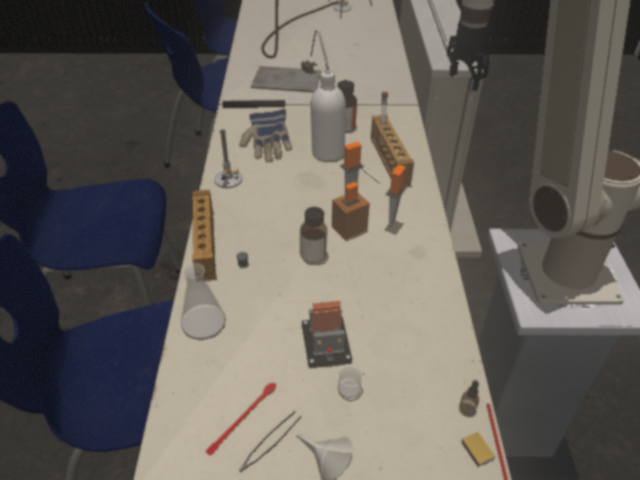

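Scene: the candidates are orange handles at (388,155), (418,192) (both large and freestanding), and (370,192), which is small and sits in the wooden stand. I choose (370,192). The cell is at about (282,330) and the beaker at (279,386). I'll check this in a close crop of both views.

```bash
cat > h.py <<'E'
from cell import env
import cv2,numpy as np
from scipy.spatial.transform import Rotation as R
def ray(n,uv,c=None):
    c=c or env.camera_info(n); d=np.linalg.inv(c["mtx"])@[uv[0],uv[1],1.]
    return c["origin"],R.from_quat(c["attitude"]).apply(d/np.linalg.norm(d))
def plane(n,uv,z,c=None):
    o,d=ray(n,uv,c); return o+d*(z-o[2])/d[2]
def tri(obs):
    A=0;b=0
    for o,d in obs: P=np.eye(3)-np.outer(d,d);A=A+P;b=b+P@o
    x=np.linalg.solve(A,b);return x,[float(np.linalg.norm((np.eye(3)-np.outer(d,d))@(x-o))) for o,d in obs]
def proj(n,p,c=None):
    c=c or env.camera_info(n);q=c["mtx"]@R.from_quat(c["attitude"]).inv().apply(np.array(p)-c["origin"]);return q[:2]/q[2]
E
python3 - <<'E'
from h import *
C=[]
for n,bs in(("scene",[(335,170),(240,285)]),("side",[(315,170),(285,290)])):
    im=cv2.imread(f"pics/{n}0.png")
    C.append(np.hstack([cv2.resize(im[y:y+75 if 0 else y+80,x:x+80],(390,290+0),interpolation=cv2.INTER_CUBIC) for x,y in bs]))
    hsv=cv2.cvtColor(im,cv2.COLOR_BGR2HSV);m=cv2.inRange(hsv,(4,190,120),(16,255,255))
    k,l,st,ce=cv2.connectedComponentsWithStats(m)
    for i in range(1,k):
        if st[i,4]>40: print(n,st[i],ce[i])
cv2.imwrite("pics/crop.png",np.vstack(C))
print("stand",plane("scene",(367,192),100),plane("side",(351,193),100));print("cell",plane("scene",(282,330),0),plane("side",(327,340),15))
E
```

```text
side [394 166  10   9  58] [398.46551724 169.72413793]
stand [ 513.61291688 -175.9773776   100.        ] [ 500.04930775 -172.15466131  100.        ]
cell [5.75265140e+02 1.91431298e+02 1.13686838e-13] [563.20919365 209.11234946  15.        ]
```

View pics/crop.png

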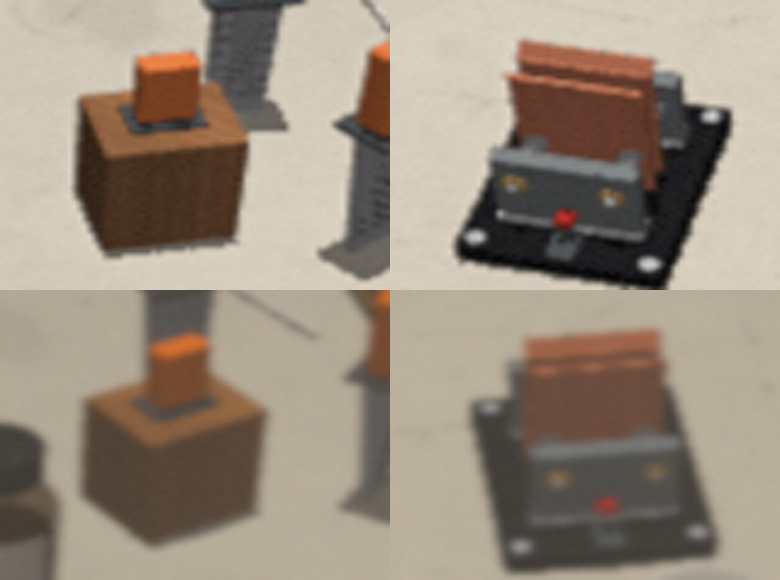

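The crop confirms it: the small gauge sits in the stand by its collar, with a two-plate copper cell beside it. The two lookalikes stand on their own feet. Next: coarse poses from the corners.

Run:
```python
from h import *
def px(u,v,o,r): return (o[0]+u/4.875,o[1]+(v)/3.625)
def show(t,n,pts,o,z): 
    P=[plane(n,px(u,v,o,0),z) for u,v in pts]
    print(t,n,np.round([p[:2] for p in P],1).tolist(),[round(float(np.linalg.norm(P[i]-P[i-1])),1) for i in range(1,len(P))],[round(float(np.degrees(np.arctan2(*(P[i]-P[i-1])[[1,0]]))),1) for i in range(1,len(P))])
show("stand","scene",[(80,97),(220,85),(246,140),(107,158)],(335,170),88)
show("stand","side",[(83,112),(152,153),(268,118)],(315,170),88)
show("cell","scene",[(67,258),(275,288),(342,108)],(240,285),15)
show("cell","side",[(83,112),(115,278),(325,265)],(285,290),15)
for t,a,b in(("big1",(388,148),(352,147)),("big2",(419,183),(400,170)),("big2foot",(411,240),(393,230)),("gauge top",(335+165/4.875,170+58/3.625),(315+178/4.875,170+52/3.625)),("bottle",(318,205),(315,213)),("beaker",(279,375),(350,375)),("whitebottle",(394,70),(328,77))):
    print(t,tri([ray("scene",a),ray("side",b)]))
c=env.camera_info("wrist");s=env.sense();print(c, R.from_quat(s["orientation"]).inv().apply(c["origin"]-s["position"]),(R.from_quat(s["orientation"]).inv()*R.from_quat(c["attitude"])).as_matrix().round(2))
print(R.from_quat(s["orientation"]).as_matrix().round(3))
```

```text
stand scene [[546.7, -159.8], [486.2, -195.3], [459.1, -148.8], [515.7, -109.5]] [70.1, 53.9, 68.9] [-149.6, 120.2, 34.8]
stand side [[546.3, -156.4], [513.6, -113.8], [454.6, -150.3]] [53.6, 69.4] [127.5, -148.3]
cell scene [[597.1, 276.1], [511.0, 262.4], [530.5, 144.2]] [87.1, 119.8] [-171.0, -80.6]
cell side [[615.4, 158.5], [600.8, 275.4], [515.0, 266.6]] [117.9, 86.3] [97.1, -174.1]
big1 (array([ 495.96733212, -272.19499289,  165.77788368]), [0.11931751155823433, 0.11931751155822752])
big2 (array([ 392.14147622, -148.34604504,  186.10659652]), [0.0905542032666129, 0.0905542032664967])
big2foot (array([ 389.85187105, -159.96035435,   -6.42570348]), [2.210821235994714, 2.2108212359947665])
gauge top (array([ 502.14987041, -146.12761835,  146.12265647]), [0.06178447815144341, 0.06178447815159156])
bottle (array([588.40999318, -51.40941384, 139.44406484]), [1.3078174347219247, 1.3078174347219502])
beaker (array([522.94603817, 312.08012798,  44.35352224]), [2.770311274164688, 2.770311274164779])
whitebottle (array([ 553.04577478, -499.01506316,  238.64987527]), [2.0580913834975973, 2.0580913834976577])
{'mtx': array([[341.5305065 ,   0.        , 323.47803166],
       [  0.        , 341.5305065 , 244.53995698],
       [  0.        ,   0.        ,   1.        ]]), 'origin': array([ 278.6744864 , -424.33800692,  372.66228785]), 'attitude': array([ 0.82939374, -0.53594883, -0.08625666,  0.13200253])} [  80.03899653    1.61417839 -134.19315523] [[ 0.   -0.95 -0.31]
 [ 1.    0.    0.  ]
 [-0.   -0.31  0.95]]
[[ 0.912  0.41  -0.001]
 [ 0.41  -0.912  0.002]
 [-0.    -0.002 -1.   ]]
```

```bash
python3 -m crank '[{"jaw":1,"dp":[0.88,-0.345,-0.3],"twist":0},{"jaw":1,"dp":[0.88,-0.345,-0.3],"twist":0},{"jaw":1,"dp":[0.88,-0.345,-0.3],"twist":0},{"jaw":1,"dp":[0.88,-0.345,-0.3],"twist":0}]'
python3 -m crank '[{"jaw":1,"dp":[0.88,-0.345,0],"twist":0},{"jaw":1,"dp":[0.88,-0.345,0],"twist":0},{"jaw":1,"dp":[0.88,-0.345,0],"twist":0},{"jaw":1,"dp":[0.88,-0.345,0],"twist":0}]'
python3 -m crank '[{"jaw":1,"dp":[0.88,-0.345,0],"twist":-0.098},{"jaw":1,"dp":[0.88,-0.345,0],"twist":-0.098},{"jaw":1,"dp":[0.88,-0.345,0],"twist":-0.098},{"jaw":1,"dp":[0.88,-0.345,0],"twist":-0.098},{"jaw":1,"dp":[0.88,-0.345,0],"twist":-0.098},{"jaw":1,"dp":[0.88,-0.345,0],"twist":-0.098}]'
python3 - <<'E'
from h import *
import pickle
s=env.sense();c=env.camera_info("wrist");im=env.grab_frame("wrist");cv2.imwrite("pics/w1.png",im[:,:,::-1])
pickle.dump(c,open("w1.pkl","wb"));print(s["clock"],s["position"],R.from_quat(s["orientation"]).as_matrix().round(3))
E
```

```text
clock: 0.5
position: [307.9, -351.8, 286.1]
orientation: [0.977, 0.213, 0.001, 0.001]
wrist_force: [-0.4, -0.6, -0.1]
width: 85.3
grip_force: 0.0
clock: 0.9
position: [405.7, -250.5, 283.5]
orientation: [0.977, 0.213, 0.0, -0.001]
wrist_force: [-0.5, -0.3, 0.2]
width: 85.5
grip_force: 0.0
clock: 1.5
position: [501.6, -153.1, 283.9]
orientation: [0.959, 0.284, -0.001, -0.0]
wrist_force: [-0.3, 0.5, 1.0]
width: 85.1
grip_force: 0.0
1.5 [ 501.5595689  -153.0964377   283.87741698] [[ 0.839  0.544 -0.001]
 [ 0.544 -0.839 -0.   ]
 [-0.001 -0.001 -1.   ]]
```

View pics/w1.png

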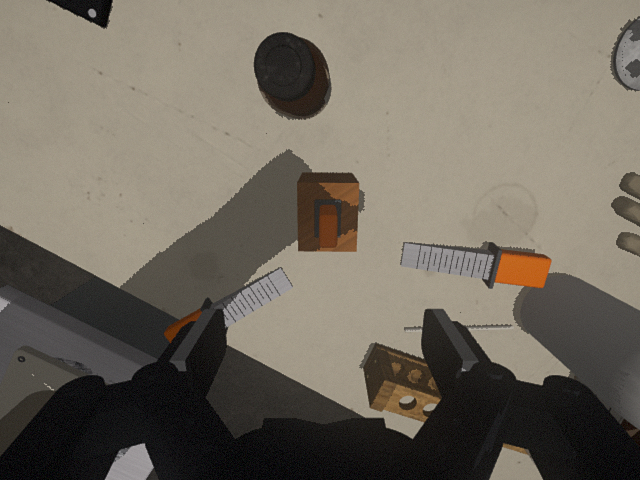

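The wrist view shows the stand top at px (298–357, 182–251), with the gauge handle at about (319–337, 204–248), aligned with the image axes. The lookalikes are to the left (190,325) and right (525,268), and the bottle is at (290,75).

Run:
```python
from h import *
import pickle
c=pickle.load(open("w1.pkl","rb"));im=cv2.imread("pics/w1.png");hsv=cv2.cvtColor(im,cv2.COLOR_BGR2HSV)
for y in (195,206,215,225,235,245): print(y,[tuple(im[y,x]) and tuple(map(int,hsv[y,x])) for x in range(312,346,3)])
print([tuple(map(int,hsv[y,328])) for y in range(168,256,3)])
cv2.imwrite("pics/w1c.png",cv2.resize(im[160:265,280:380],None,fx=5.7,fy=5.7,interpolation=cv2.INTER_CUBIC))
```

```text
195 [(15, 128, 64), (13, 138, 70), (14, 146, 68), (15, 126, 67), (11, 120, 70), (12, 133, 69), (14, 171, 115), (14, 165, 124), (14, 163, 130), (14, 163, 127), (13, 159, 119), (13, 153, 127)]
206 [(14, 135, 68), (24, 29, 44), (20, 17, 44), (10, 187, 79), (12, 184, 86), (11, 176, 84), (11, 188, 84), (11, 193, 86), (120, 6, 46), (11, 43, 47), (13, 146, 77), (14, 146, 70)]
215 [(14, 129, 71), (15, 23, 44), (23, 23, 44), (11, 186, 93), (11, 185, 98), (12, 203, 98), (11, 180, 102), (10, 186, 100), (11, 188, 87), (9, 34, 53), (15, 123, 81), (14, 129, 71)]
225 [(13, 138, 74), (38, 22, 46), (17, 49, 47), (11, 183, 103), (11, 191, 107), (12, 191, 107), (12, 193, 107), (11, 196, 108), (12, 189, 101), (20, 17, 44), (10, 132, 79), (14, 134, 76)]
235 [(14, 144, 78), (20, 17, 46), (10, 31, 49), (12, 210, 101), (11, 186, 107), (12, 183, 106), (11, 191, 103), (11, 186, 107), (11, 197, 96), (0, 10, 53), (14, 160, 139), (13, 153, 130)]
245 [(13, 129, 79), (16, 157, 70), (14, 126, 69), (12, 193, 103), (11, 185, 106), (10, 195, 106), (10, 186, 103), (11, 186, 104), (12, 168, 106), (14, 158, 123), (13, 150, 121), (13, 149, 125)]
[(20, 40, 164), (20, 41, 170), (12, 98, 57), (11, 88, 55), (15, 118, 52), (14, 152, 119), (14, 159, 122), (13, 155, 123), (13, 145, 79), (10, 113, 68), (14, 140, 69), (15, 43, 47), (13, 101, 58), (11, 169, 83), (10, 184, 79), (12, 173, 84), (10, 176, 106), (12, 186, 104), (11, 199, 104), (11, 187, 108), (10, 188, 110), (10, 179, 107), (10, 182, 105), (12, 193, 107), (11, 169, 107), (12, 187, 105), (10, 168, 100), (14, 165, 133), (21, 40, 164), (20, 43, 161)]
```

View pics/w1c.png

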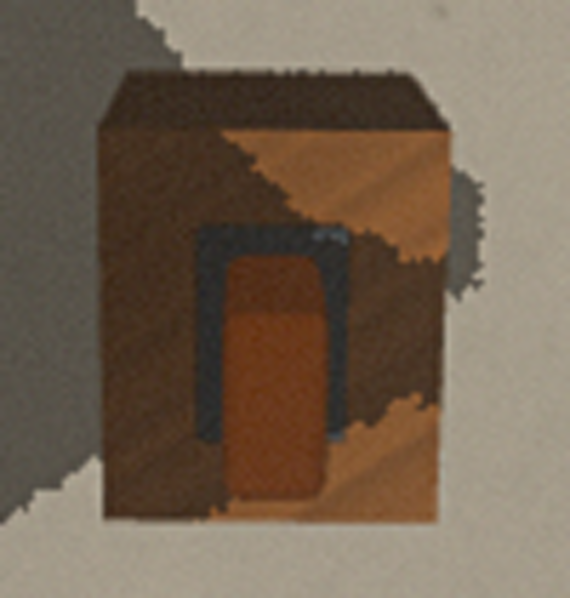

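Run:
```python
from h import *
import pickle
c=pickle.load(open("w1.pkl","rb"));s=env.sense();M=R.from_quat(s["orientation"]).as_matrix()
for t,z,q in(("handle",138,[(225,313),(326,313),(325,498),(224,498)]),("stand",88,[(98,129),(449,130),(437,520),(104,520)]),("collar",92,[(196,226),(348,226),(345,440),(196,440)])):
    P=np.array([plane("wrist",(280+u/5.7-.5,160+v/5.7-.5),z,c) for u,v in q]);m=P.mean(0)
    print(t,m.round(1),[round(float(np.linalg.norm(P[i]-P[i-1])),1) for i in range(4)],[round(float(np.degrees(np.arctan2(*(a)[[1,0]]))),2) for a in (P[0]-P[3],P[1]-P[2])],"tool offset",(M.T@(m-s["position"])).round(1))
print("tool heading",np.degrees(np.arctan2(M[1,0],M[0,0])))
```

```text
handle [ 504.5 -157.5  138. ] [28.7, 14.9, 28.7, 15.3] [32.44, 33.37] tool offset [  0.3   5.2 146.1]
stand [ 504.  -157.8   88. ] [69.7, 59.1, 69.5, 59.8] [32.46, 33.03] tool offset [ -0.2   5.3 196.1]
collar [ 504.2 -157.5   92. ] [37.8, 25.7, 37.8, 26.1] [32.47, 33.08] tool offset [1.000e-01 5.100e+00 1.921e+02]
tool heading 32.924123374920796
```

Sizes match (handle 29×15, stand 70×59, collar 38×26). The offset is +5 mm in tool y and the heading is already right. Next: descend to TCP z≈106 and close.

```bash
python3 -m crank '[{"jaw":1,"dp":[0,0.035,0],"twist":0},{"jaw":1,"dp":[0,0.035,0.3],"twist":0},{"jaw":1,"dp":[0,0.035,0.6],"twist":0},{"jaw":1,"dp":[0,0.035,0.9],"twist":0},{"jaw":1,"dp":[0,0.035,1],"twist":0},{"jaw":1,"dp":[0,0.035,1],"twist":0}]'
python3 -m crank '[{"jaw":0.6,"dp":[0,0,0.1],"twist":0},{"jaw":0.2,"dp":[0,0,0.185],"twist":0},{"jaw":-0.2,"dp":[0,0,0.185],"twist":0},{"jaw":-0.2,"dp":[0,0,0.185],"twist":0},{"jaw":-0.4,"dp":[0,0,0.185],"twist":0},{"jaw":-0.4,"dp":[0,0,0.185],"twist":0}]'
```

```text
clock: 2.15
position: [502.7, -156.8, 131.3]
orientation: [0.959, 0.284, -0.003, -0.002]
wrist_force: [0.4, 1.4, 0.1]
width: 85.4
grip_force: 0.0
clock: 2.75
position: [506.3, -156.7, 107.8]
orientation: [0.959, 0.284, 0.001, 0.001]
wrist_force: [-0.8, 0.6, -0.0]
width: 25.4
grip_force: 0.0
```

```bash
python3 -m crank '[{"jaw":-0.6,"dp":[0,0,0],"twist":0},{"jaw":-0.7,"dp":[0,0,0],"twist":0},{"jaw":-1,"dp":[0,0,0],"twist":0},{"jaw":-1,"dp":[0,0,0],"twist":0},{"jaw":-1,"dp":[0,0,0],"twist":0},{"jaw":-1,"dp":[0,0,0],"twist":0},{"jaw":-1,"dp":[0,0,0],"twist":0}]'; python3 -c "
from cell import env
for i in range(3): s=env.sense();print(s['position'],s['joint_vel'],s['wrist_force'])"
```

```text
clock: 3.45
position: [506.0, -156.4, 107.4]
orientation: [0.959, 0.284, 0.001, 0.0]
wrist_force: [-0.9, 0.3, 5.9]
width: 15.5
grip_force: 59.0
[ 505.9731005  -156.40419366  107.35170653] [ 0.00017709 -0.00108093  0.00072033  0.00068245  0.00061022 -0.00138121] [-0.94214141  0.33669095  5.86006324]
[ 505.9731005  -156.40419366  107.35170653] [ 0.00017709 -0.00108093  0.00072033  0.00068245  0.00061022 -0.00138121] [-0.94214141  0.33669095  5.86006324]
[ 505.9731005  -156.40419366  107.35170653] [ 0.00017709 -0.00108093  0.00072033  0.00068245  0.00061022 -0.00138121] [-0.94214141  0.33669095  5.86006324]
```

```bash
python3 -m crank '[{"jaw":-1,"dp":[0,0,-0.05],"twist":0},{"jaw":-1,"dp":[0,0,-0.15],"twist":0},{"jaw":-1,"dp":[0,0,-0.3],"twist":0},{"jaw":-1,"dp":[0,0,-0.45],"twist":0},{"jaw":-1,"dp":[0,0,-0.6],"twist":0},{"jaw":-1,"dp":[0,0,-0.8],"twist":0},{"jaw":-1,"dp":[0,0,-1],"twist":0},{"jaw":-1,"dp":[0,0,-1],"twist":0},{"jaw":-1,"dp":[0,0,-1],"twist":0}]'
python3 - <<'E'
from h import *
s=env.sense();M=R.from_quat(s["orientation"]).as_matrix()
h=np.radians(8);t=np.array([564.5-45*np.cos(h),211-45*np.sin(h),257])
print(s["wrist_force"],s["width"],s["position"],(M.T@(t-s["position"])/150).round(3),(np.degrees(np.arctan2(M[1,0],M[0,0]))-8)/90)
E
```

```text
clock: 4.35
position: [505.6, -156.3, 256.8]
orientation: [0.959, 0.284, 0.0, 0.0]
wrist_force: [0.3, 0.2, -2.7]
width: 15.6
grip_force: 58.6
[ 0.32080168  0.18764399 -2.67323476] 15.62681624715526 [ 505.55533473 -156.33091192  256.76616613] [ 1.393 -1.965 -0.002] 0.2783340049353972
```

```bash
python3 -m crank '[{"jaw":-1,"dp":[0.14,-0.2,0],"twist":0},{"jaw":-1,"dp":[0.28,-0.4,0],"twist":0},{"jaw":-1,"dp":[0.42,-0.6,0],"twist":0},{"jaw":-1,"dp":[0.56,-0.8,0],"twist":0},{"jaw":-1,"dp":[0.7,-0.98,0],"twist":0},{"jaw":-1,"dp":[0.7,-0.98,0],"twist":0}]'
python3 -m crank '[{"jaw":-1,"dp":[0.14,-0.2,0],"twist":0.06},{"jaw":-1,"dp":[0.28,-0.4,0],"twist":0.12},{"jaw":-1,"dp":[0.42,-0.6,0],"twist":0.18},{"jaw":-1,"dp":[0.56,-0.8,0],"twist":0.24},{"jaw":-1,"dp":[0.69,-0.98,0],"twist":0.278},{"jaw":-1,"dp":[0.69,-0.98,0],"twist":0.278},{"jaw":-1,"dp":[0.69,-0.98,0],"twist":0.278},{"jaw":-1,"dp":[0.69,-0.98,0],"twist":0.278}]'
python3 - <<'E'
from h import *
import pickle
s=env.sense();c=env.camera_info("wrist");im=env.grab_frame("wrist");cv2.imwrite("pics/w2.png",im[:,:,::-1])
pickle.dump((c,s),open("w2.pkl","wb"));print(s["clock"],s["position"],s["wrist_force"])
E
```

```text
clock: 4.95
position: [512.2, 27.8, 254.4]
orientation: [0.958, 0.287, -0.002, -0.001]
wrist_force: [0.6, -0.0, -0.3]
width: 15.2
grip_force: 58.8
clock: 5.75
position: [535.9, 129.3, 256.3]
orientation: [0.994, 0.108, -0.003, -0.02]
wrist_force: [-0.3, 0.8, -0.9]
width: 15.2
grip_force: 59.0
5.75 [535.85302102 129.29388641 256.26284978] [-0.26374985  0.76237561 -0.89443953]
```

View pics/w2.png

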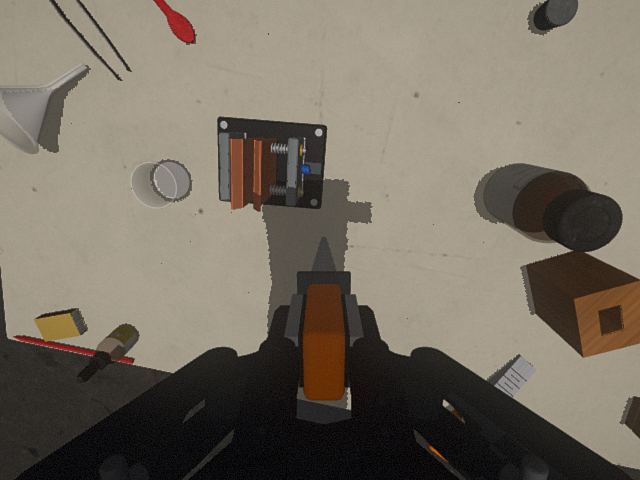

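Run:
```python
from h import *
s=env.sense();print(np.round(s["joint_pos"],3),np.round(s["joint_vel"],3),np.round(s["wrist_torque"],2));M=R.from_quat(s["orientation"]).as_matrix();print(M.round(3))
```

```text
[0.216 0.339 0.183 1.417 0.04  3.141] [ 0.012 -0.004  0.002  0.001  0.004 -0.   ] [-0.06 -0.05  0.03]
[[ 0.977  0.215 -0.011]
 [ 0.215 -0.976  0.039]
 [-0.002 -0.04  -0.999]]
```

The wrist joint is at its limit, so I'll use the half-turned grasp heading (about 188°). I'll turn back 180° while still high up.

```bash
python3 -m crank '[{"jaw":-1,"dp":[0,0,0],"twist":-0.1},{"jaw":-1,"dp":[0,0,0],"twist":-0.2},{"jaw":-1,"dp":[0,0,0],"twist":-0.3},{"jaw":-1,"dp":[0,0,0],"twist":-0.4},{"jaw":-1,"dp":[0,0,0],"twist":-0.5},{"jaw":-1,"dp":[0,0,0],"twist":-0.6},{"jaw":-1,"dp":[0,0,0],"twist":-0.7},{"jaw":-1,"dp":[0,0,0],"twist":-0.8},{"jaw":-1,"dp":[0,0,0],"twist":-0.9},{"jaw":-1,"dp":[0,0,0],"twist":-1},{"jaw":-1,"dp":[0,0,0],"twist":-1},{"jaw":-1,"dp":[0,0,0],"twist":-1}]'
python3 -m crank '[{"jaw":-1,"dp":[0,0,0],"twist":-0.1},{"jaw":-1,"dp":[0,0,0],"twist":-0.2},{"jaw":-1,"dp":[0,0,0],"twist":-0.3},{"jaw":-1,"dp":[0,0,0],"twist":-0.4},{"jaw":-1,"dp":[0,0,0],"twist":-0.5},{"jaw":-1,"dp":[0,0,0],"twist":-0.6},{"jaw":-1,"dp":[0,0,0],"twist":-0.7},{"jaw":-1,"dp":[0,0,0],"twist":-0.8},{"jaw":-1,"dp":[0,0,0],"twist":-0.9},{"jaw":-1,"dp":[0,0,0],"twist":-1},{"jaw":-1,"dp":[0,0,0],"twist":-1},{"jaw":-1,"dp":[0,0,0],"twist":-1}]'
python3 - <<'E'
from h import *
s=env.sense();M=R.from_quat(s["orientation"]).as_matrix();print(s["joint_pos"].round(2),M.round(3))
h=np.radians(8);t=np.array([564.5+45*np.cos(h),211+45*np.sin(h),257])
print((M.T@(t-s["position"])/150).round(3),np.degrees(np.arctan2(M[1,0],M[0,0])))
E
```

```text
clock: 7.0
position: [535.8, 130.4, 256.8]
orientation: [0.626, 0.78, 0.012, -0.016]
wrist_force: [-0.5, -0.2, -0.6]
width: 15.4
grip_force: 59.0
clock: 8.2
position: [535.9, 130.6, 256.7]
orientation: [-0.108, 0.994, 0.02, -0.003]
wrist_force: [-0.5, -0.1, -1.5]
width: 15.4
grip_force: 59.0
[0.22 0.34 0.18 1.42 0.04 0.  ] [[-0.977 -0.215 -0.01 ]
 [-0.215  0.976  0.039]
 [ 0.002  0.041 -0.999]]
[-0.601  0.459  0.016] -167.58666598263625
```

Joint clipping left a 2.3° tilt in the commanded pose, and I want it upright. I'll try the opposite wrist limit, which should mirror the tilt, in small steps at height.

```bash
cat > st.py <<'E'
from h import *
s=env.sense();M=R.from_quat(s["orientation"]).as_matrix()
print("j",s["joint_pos"].round(3),"toolz",M[:,2].round(4),"head",np.degrees(np.arctan2(M[1,0],M[0,0])).round(2),"p",s["position"].round(1),s["clock"],"F",s["wrist_force"].round(2))
E
python3 -m crank '[{"jaw":-1,"dp":[0,0,0],"twist":-0.1},{"jaw":-1,"dp":[0,0,0],"twist":-0.2},{"jaw":-1,"dp":[0,0,0],"twist":-0.3},{"jaw":-1,"dp":[0,0,0],"twist":-0.4},{"jaw":-1,"dp":[0,0,0],"twist":-0.5},{"jaw":-1,"dp":[0,0,0],"twist":-0.6},{"jaw":-1,"dp":[0,0,0],"twist":-0.7},{"jaw":-1,"dp":[0,0,0],"twist":-0.8},{"jaw":-1,"dp":[0,0,0],"twist":-0.9},{"jaw":-1,"dp":[0,0,0],"twist":-1},{"jaw":-1,"dp":[0,0,0],"twist":-1}]' >/dev/null
python3 -m crank '[{"jaw":-1,"dp":[0,0,0],"twist":-0.1},{"jaw":-1,"dp":[0,0,0],"twist":-0.2},{"jaw":-1,"dp":[0,0,0],"twist":-0.3},{"jaw":-1,"dp":[0,0,0],"twist":-0.4},{"jaw":-1,"dp":[0,0,0],"twist":-0.5},{"jaw":-1,"dp":[0,0,0],"twist":-0.6},{"jaw":-1,"dp":[0,0,0],"twist":-0.7},{"jaw":-1,"dp":[0,0,0],"twist":-0.8},{"jaw":-1,"dp":[0,0,0],"twist":-0.9},{"jaw":-1,"dp":[0,0,0],"twist":-0.96},{"jaw":-1,"dp":[0,0,0],"twist":-0.96}]' > /dev/null
python3 st.py
python3 -m crank '[{"jaw":-1,"dp":[0,0,0],"twist":-0.08},{"jaw":-1,"dp":[0,0,0],"twist":-0.08}]' >/dev/null
python3 st.py
```

```text
j [ 0.217  0.339  0.184  1.417  0.041 -3.077] toolz [-0.0102  0.0393 -0.9992] head 8.79 p [536.  130.7 256.7] 10.4 F [-0.45  0.05 -1.09]
j [ 0.258  0.337  0.182  1.414  0.028 -3.136] toolz [-0.0061  0.0269 -0.9996] head 14.48 p [531.3 148.6 256.6] 10.6 F [-0.59 -0.04 -1.  ]
```

The tilt is shrinking, so I'll continue.

```bash
python3 -m crank '[{"jaw":-1,"dp":[0,0,0],"twist":-0.06},{"jaw":-1,"dp":[0,0,0],"twist":-0.06}]' >/dev/null
python3 st.py
```

```text
j [ 0.315  0.335  0.178  1.411  0.008 -3.136] toolz [ 6.0e-04  8.4e-03 -1.0e+00] head 17.74 p [523.4 172.8 256.6] 10.8 F [-0.32 -0.46 -0.59]
```

```bash
python3 -m crank '[{"jaw":-1,"dp":[0,0,0],"twist":-0.026},{"jaw":-1,"dp":[0,0,0],"twist":-0.026}]' >/dev/null
python3 st.py
```

```text
j [ 3.370e-01  3.350e-01  1.780e-01  1.411e+00 -1.000e-03 -3.139e+00] toolz [ 3.5e-03 -3.0e-04 -1.0e+00] head 19.17 p [520.2 182.  256.6] 11.0 F [ 0.65 -0.56 -1.31]
```

Upright again. Now I'll turn back 180° to the usable wrist range.

```bash
for k in 1 2; do python3 -m crank '[{"jaw":-1,"dp":[0,0,0],"twist":0.09},{"jaw":-1,"dp":[0,0,0],"twist":0.18},{"jaw":-1,"dp":[0,0,0],"twist":0.27},{"jaw":-1,"dp":[0,0,0],"twist":0.36},{"jaw":-1,"dp":[0,0,0],"twist":0.45},{"jaw":-1,"dp":[0,0,0],"twist":0.54},{"jaw":-1,"dp":[0,0,0],"twist":0.63},{"jaw":-1,"dp":[0,0,0],"twist":0.72},{"jaw":-1,"dp":[0,0,0],"twist":0.81},{"jaw":-1,"dp":[0,0,0],"twist":0.9},{"jaw":-1,"dp":[0,0,0],"twist":1},{"jaw":-1,"dp":[0,0,0],"twist":1}]' >/dev/null; done
python3 st.py
python3 - <<'E'
from h import *
import pickle
s=env.sense();M=R.from_quat(s["orientation"]).as_matrix()
# w2 screws of base plate, z~15
c,_=pickle.load(open("w2.pkl","rb"))
P=np.array([plane("wrist",p,15,c) for p in((223,125),(320,132),(314,202))]);print(P.round(1),(P[0]+P[2])/2)
h=np.radians(8);t=np.array([564.5+45*np.cos(h),211+45*np.sin(h),257])
print((M.T@(t-s["position"])/150).round(3))
E
```

```text
j [ 3.350e-01  3.350e-01  1.780e-01  1.411e+00 -2.000e-03 -1.000e-03] toolz [ 3.5e-03 -7.0e-04 -1.0e+00] head -160.73 p [520.6 180.9 256.5] 13.4 F [-0.46  0.03 -0.43]
[[596.8 258.9  15. ]
 [611.9 157.9  15. ]
 [538.1 148.8  15. ]] [567.42844744 203.85574082  15.        ]
[-0.637  0.034 -0.001]
```

```bash
python3 -m crank '[{"jaw":-1,"dp":[-0.2,0.01,0],"twist":0.06},{"jaw":-1,"dp":[-0.4,0.02,0],"twist":0.125},{"jaw":-1,"dp":[-0.637,0.034,0],"twist":0.125},{"jaw":-1,"dp":[-0.637,0.034,0],"twist":0.125},{"jaw":-1,"dp":[-0.637,0.034,0],"twist":0.125}]' >/dev/null; python3 st.py
python3 - <<'E'
from h import *
import pickle
s=env.sense();c=env.camera_info("wrist");im=env.grab_frame("wrist")[:,:,::-1];cv2.imwrite("pics/w3.png",im)
pickle.dump((c,s),open("w3.pkl","wb"))
a=proj("wrist",(565,209,60),c);print(a);x,y=int(a[0])-80,max(0,int(a[1])-75)
cv2.imwrite("pics/w3c.png",cv2.resize(im[y:y+150,x:x+160],None,fx=4,fy=4,interpolation=cv2.INTER_CUBIC));print(x,y)
E
```

```text
j [ 0.343  0.544  0.496  1.523 -0.002  0.202] toolz [ 0.001  -0.0015 -1.    ] head -171.89 p [609.1 217.3 255.2] 13.9 F [-0.28  0.   -0.78]
[323.42713301 170.75711117]
243 95
```

View pics/w3c.png

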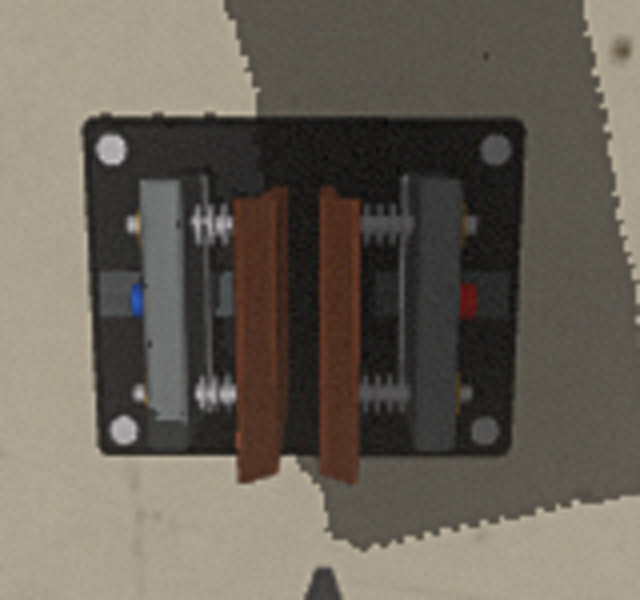

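The wrist crop shows the gap at u≈279–320 (crop), with the blade tip at (322,570). Next I'll measure the crease edges, tip and heading numerically.

Run:
```python
from h import *
import pickle
c,s=pickle.load(open("w3.pkl","rb"));M=R.from_quat(s["orientation"]).as_matrix()
im=cv2.imread("pics/w3.png").astype(float)
for a,b in((150,160),(162,172),(174,184),(186,196),(198,208)):
    print(a,b,"R-B",(im[a:b,298:338,2]-im[a:b,298:338,0]).mean(0).round().astype(int).tolist(),"R",im[a:b,308:330,2].mean(0).round().astype(int).tolist())
for y in range(233,262,4): print(y,im[y,308:340,1].astype(int).tolist())
f=lambda u,v,z:plane("wrist",(243+u/4-.4,95+v/4-.4),z,c)
Q=[f(*p,15) for p in((85,118),(525,120),(510,455),(100,455))];T=[(M.T@(q-s["position"])).round(1).tolist() for q in Q];print("base corners tool",T)
```

```text
150 160 R-B [3, 2, 3, 31, 52, 48, 43, 46, 46, 44, 43, 45, 49, 52, 28, 32, 32, 6, 2, 4, 5, 4, 4, 0, 13, 53, 51, 44, 46, 45, 46, 47, 46, 58, 56, 10, -1, 2, 3, 4] R [77, 78, 84, 87, 55, 59, 61, 29, 26, 26, 30, 27, 26, 24, 35, 89, 82, 77, 77, 75, 76, 76]
162 172 R-B [-2, -4, -4, 18, 51, 52, 44, 44, 44, 44, 44, 45, 49, 53, 30, 31, 34, 11, 3, 4, 3, 5, 0, 2, 15, 55, 50, 44, 46, 45, 46, 46, 44, 57, 56, 9, 1, 4, 2, 0] R [76, 79, 84, 89, 57, 60, 61, 34, 29, 27, 29, 30, 27, 23, 39, 92, 84, 78, 76, 75, 77, 78]
174 184 R-B [5, 3, 1, 13, 53, 56, 44, 43, 43, 43, 43, 45, 51, 52, 32, 31, 32, 10, 4, 4, 5, 5, 4, 2, 13, 56, 49, 45, 44, 45, 44, 46, 45, 53, 54, 9, 2, 4, 3, 3] R [77, 79, 85, 90, 60, 61, 62, 38, 28, 30, 30, 30, 29, 27, 37, 91, 85, 77, 77, 77, 78, 76]
186 196 R-B [5, 3, 0, 4, 47, 54, 41, 42, 43, 44, 43, 43, 45, 47, 32, 32, 32, 10, 4, 5, 5, 5, 4, 4, 14, 55, 49, 44, 44, 43, 43, 45, 44, 50, 36, 3, 2, 3, 4, 3] R [78, 79, 80, 85, 66, 63, 64, 39, 30, 34, 31, 32, 30, 30, 42, 90, 87, 79, 79, 77, 78, 79]
198 208 R-B [7, 6, 3, 11, 49, 50, 40, 41, 43, 43, 41, 42, 43, 43, 35, 27, 11, 4, 5, 5, 6, 6, 5, 4
[... 796 characters left out ...]
 [160, 163, 160, 159, 162, 162, 162, 161, 169, 142, 68, 64, 66, 65, 72, 71, 65, 63, 64, 66, 62, 76, 163, 166, 163, 164, 161, 161, 157, 162, 160, 162]
253 [161, 158, 159, 156, 161, 162, 165, 161, 112, 64, 64, 65, 69, 64, 66, 65, 67, 63, 68, 67, 65, 60, 66, 116, 163, 162, 161, 164, 158, 156, 160, 160]
257 [161, 159, 161, 162, 163, 167, 160, 100, 64, 65, 62, 67, 71, 66, 65, 68, 70, 71, 64, 70, 66, 69, 62, 65, 118, 164, 162, 163, 161, 163, 163, 158]
261 [165, 161, 159, 163, 165, 160, 96, 63, 67, 67, 67, 68, 67, 67, 68, 67, 65, 67, 66, 66, 67, 70, 62, 68, 68, 116, 167, 163, 167, 161, 161, 162]
base corners tool [[87.7, -63.3, 240.3], [87.2, 50.5, 240.1], [-0.9, 50.4, 240.2], [-0.9, -63.9, 240.3]]
```

Run:
```python
from h import *
import pickle
c,s=pickle.load(open("w3.pkl","rb"));M=R.from_quat(s["orientation"]).as_matrix();p0=s["position"]
g=lambda u,v,z:(M.T@(plane("wrist",(u,v),z,c)-p0)).round(2)
for v in(155,180,205): print(g(311.5,v,110),g(322.3,v,110))
print("tip",g(323.47,237,p0[2]-99.4)); print("plate row ends",g(311,141,118),g(311,215,118),g(316,213,110))
# same check for the collar/tip from world
print(M.round(4).tolist(),p0)
```

```text
[ 62.49 -11.09 145.21] [ 62.49  -2.53 145.19]
[ 42.85 -11.3  145.22] [ 42.85  -2.54 145.21]
[ 22.29 -11.51 145.24] [ 22.3   -2.56 145.23]
tip [ 8.48 -1.57 99.4 ]
plate row ends [ 73.29 -11.08 137.2 ] [ 15.68 -11.72 137.25] [ 15.52  -7.82 145.24]
[[-0.99, -0.1411, 0.001], [-0.1411, 0.99, -0.0015], [-0.0008, -0.0017, -1.0]] [609.11415818 217.27904058 255.23969042]
```

Gap 8.75 mm, headings agree, and the blade hangs straight. I need tool y −5.3 mm and x +44.5 mm, then I'll descend to just above the lips and recheck.

```bash
python3 -m crank '[{"jaw":-1,"dp":[0.15,-0.018,0],"twist":0},{"jaw":-1,"dp":[0.297,-0.035,0],"twist":0},{"jaw":-1,"dp":[0.297,-0.035,0.1],"twist":0},{"jaw":-1,"dp":[0.297,-0.035,0.2],"twist":0},{"jaw":-1,"dp":[0.297,-0.035,0.2],"twist":0},{"jaw":-1,"dp":[0.297,-0.035,0.2],"twist":0}]' >/dev/null; python3 st.py
python3 - <<'E'
from h import *
import pickle
s=env.sense();c=env.camera_info("wrist");im=env.grab_frame("wrist")[:,:,::-1];cv2.imwrite("pics/w4.png",im)
pickle.dump((c,s),open("w4.pkl","wb"))
cv2.imwrite("pics/w4c.png",cv2.resize(im[180:290,250:390],None,fx=5,fy=5,interpolation=cv2.INTER_CUBIC))
E
```

```text
j [ 0.35   0.447  0.27   1.391 -0.002  0.211] toolz [ 4.e-03 -4.e-04 -1.e+00] head -172.01 p [565.  205.7 227.8] 14.55 F [ 0.3  -0.62 -0.77]
```

View pics/w4c.png

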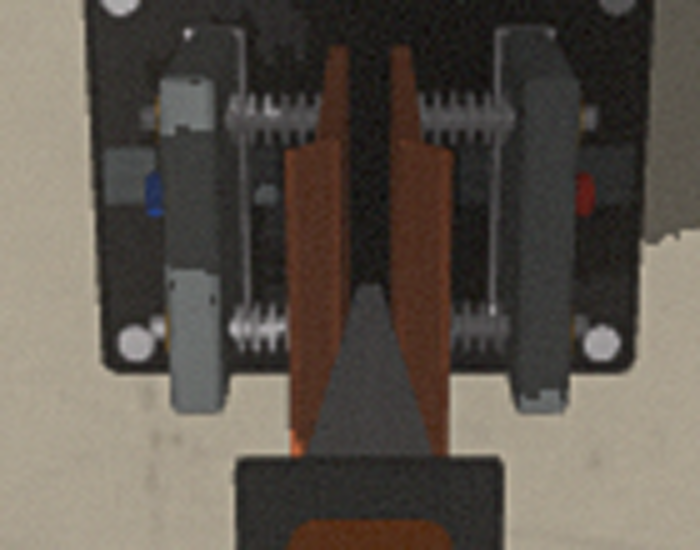

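The tip at (371,285) crop sits over the gap (about 343–390), almost centred. Refining numerically.

Run:
```python
from h import *
import pickle
c,s=pickle.load(open("w4.pkl","rb"));M=R.from_quat(s["orientation"]).as_matrix();p0=s["position"]
im=cv2.imread("pics/w4.png").astype(float)
for a,b in((212,218),(218,224),(224,230),(230,236)): print(a,"R",im[a:b,312:334,2].mean(0).round().astype(int).tolist())
for y in (235,237,239,241,245,249,255,261,267): print(y,im[y,308:342].mean(1).astype(int).tolist(),)
g=lambda u,v,z:(M.T@(plane("wrist",(u,v),z,c)-p0)).round(2)
print([g(u,v,z).tolist() for u,v,z in((318,220,110),(328,220,110),(323.5,220,110),(323.5,238,128))])
```

```text
212 R [78, 76, 77, 76, 82, 85, 57, 51, 28, 28, 27, 28, 26, 28, 24, 30, 60, 67, 73, 77, 76, 76]
218 R [79, 77, 78, 75, 81, 86, 58, 50, 28, 24, 26, 27, 27, 28, 24, 31, 60, 72, 75, 76, 77, 74]
224 R [78, 76, 78, 78, 82, 90, 59, 58, 30, 29, 29, 28, 27, 26, 28, 30, 62, 73, 76, 76, 78, 75]
230 R [79, 78, 77, 77, 84, 86, 58, 59, 31, 26, 27, 30, 27, 30, 26, 32, 62, 74, 76, 78, 77, 77]
235 [56, 56, 50, 50, 52, 54, 50, 52, 55, 60, 46, 37, 29, 29, 20, 30, 23, 25, 21, 31, 44, 51, 52, 52, 50, 54, 49, 53, 49, 54, 59, 58, 27, 24]
237 [63, 59, 52, 58, 51, 56, 53, 49, 54, 58, 46, 43, 27, 38, 55, 58, 58, 65, 36, 19, 42, 50, 48, 51, 51, 51, 53, 51, 50, 54, 60, 59, 25, 28]
239 [57, 55, 53, 52, 56, 53, 52, 54, 57, 59, 45, 40, 34, 61, 61, 58, 57, 64, 53, 21, 41, 52, 53, 50, 52, 54, 53, 45, 49, 50, 59, 59, 34, 23]
241 [58, 59, 54, 50, 56, 50, 55, 47, 59, 59, 43, 42, 52, 58, 56, 64, 56, 55, 58, 44, 39, 53, 58, 50, 48, 56, 50, 53, 53, 48, 60, 61, 56, 32]
245 [55, 58, 54, 51, 53, 49, 49, 51, 58, 62, 45, 53, 61, 60, 56, 62, 61, 62, 62, 62, 45, 54, 59, 56, 55, 53, 51, 56, 50, 50, 61, 57, 68, 84]
249 [63, 59, 55, 57, 56, 57, 52, 55, 60, 61, 60, 58, 63, 62, 60, 61, 61, 65, 60, 60, 61, 60, 58, 55, 55, 51, 48, 49, 53, 48, 59, 62, 59, 33]
255 [66, 59, 51, 51, 55, 52, 53, 50, 59, 58, 61, 62, 62, 61, 58, 65, 64, 59, 58, 59, 60, 65, 57, 59, 54, 52, 50, 56, 49, 53, 50, 73, 154, 158]
261 [63, 61, 57, 56, 53, 54, 63, 62, 65, 60, 59, 61, 64, 60, 60, 63, 60, 61, 59, 62, 60, 58, 58, 56, 60, 56, 53, 56, 56, 50, 52, 74, 162, 158]
267 [106, 63, 52, 50, 59, 63, 63, 59, 58, 60, 60, 60, 65, 57, 63, 60, 61, 64, 63, 58, 61, 60, 63, 58, 59, 59, 61, 55, 54, 48, 60, 87, 161, 157]
[[16.38, -5.72, 117.69], [16.38, 1.87, 117.69], [16.38, -1.55, 117.69], [7.62, -1.54, 99.72]]
```

```bash
python3 -m crank '[{"jaw":-1,"dp":[0,-0.0013,0.06],"twist":0},{"jaw":-1,"dp":[0,-0.0013,0.12],"twist":0},{"jaw":-1,"dp":[0,-0.0013,0.17],"twist":0},{"jaw":-1,"dp":[0,-0.0013,0.22],"twist":0},{"jaw":-1,"dp":[0,-0.0013,0.26],"twist":0},{"jaw":-1,"dp":[0,-0.0013,0.28],"twist":0},{"jaw":-1,"dp":[0,-0.0013,0.28],"twist":0}]' >/dev/null; python3 st.py
for i in 1 2 3; do python3 -m crank '[{"jaw":-1,"dp":[0,0,0],"twist":0}]' >/dev/null; python3 st.py; done
```

```text
j [ 0.35   0.468  0.19   1.29  -0.002  0.211] toolz [ 2.4e-03 -9.0e-04 -1.0e+00] head -172.06 p [565.7 205.8 184. ] 15.3 F [ 0.42 -1.99 -1.75]
j [ 0.35   0.468  0.191  1.29  -0.002  0.211] toolz [ 3.9e-03 -4.0e-04 -1.0e+00] head -172.06 p [566.1 205.9 184.9] 15.4 F [ 0.43  0.07 -1.27]
j [ 0.35   0.467  0.191  1.29  -0.002  0.211] toolz [ 4.5e-03 -2.0e-04 -1.0e+00] head -172.06 p [566.3 206.  185.2] 15.5 F [ 0.39 -0.02 -0.79]
j [ 0.35   0.467  0.191  1.29  -0.002  0.211] toolz [ 4.4e-03 -2.0e-04 -1.0e+00] head -172.06 p [566.2 206.  185.2] 15.6 F [ 1.    0.05 -1.14]
```

```bash
python3 -m crank '[{"jaw":-1,"dp":[0,0,0.03],"twist":0},{"jaw":-1,"dp":[0,0,0.06],"twist":0},{"jaw":-1,"dp":[0,0,0.09],"twist":0},{"jaw":-1,"dp":[0,0,0.12],"twist":0},{"jaw":-1,"dp":[0,0,0.133],"twist":0},{"jaw":-1,"dp":[0,0,0.133],"twist":0},{"jaw":-1,"dp":[0,0,0.133],"twist":0}]' >/dev/null; python3 st.py
for i in 1 2 3; do python3 -m crank '[{"jaw":-1,"dp":[0,0,0],"twist":0}]' >/dev/null; python3 st.py; done
```

```text
j [ 0.35   0.48   0.155  1.244 -0.002  0.211] toolz [ 2.9e-03 -8.0e-04 -1.0e+00] head -172.06 p [565.9 205.8 164.3] 16.3 F [-0.27 -0.02 -2.76]
j [ 0.35   0.479  0.155  1.244 -0.002  0.211] toolz [ 3.e-03 -7.e-04 -1.e+00] head -172.06 p [565.9 205.8 164.5] 16.4 F [ 0.36  0.07 -2.43]
j [ 0.35   0.479  0.155  1.244 -0.002  0.211] toolz [ 3.e-03 -7.e-04 -1.e+00] head -172.06 p [565.9 205.8 164.5] 16.5 F [ 0.9   0.54 -2.24]
j [ 0.35   0.479  0.155  1.244 -0.002  0.211] toolz [ 3.1e-03 -7.0e-04 -1.0e+00] head -172.06 p [565.9 205.8 164.6] 16.6 F [-0.48 -0.55 -2.09]
```

```bash
python3 -m crank '[{"jaw":-1,"dp":[0,0,0.01],"twist":0},{"jaw":-1,"dp":[0,0,0.02],"twist":0},{"jaw":-1,"dp":[0,0,0.03],"twist":0},{"jaw":-1,"dp":[0,0,0.04],"twist":0},{"jaw":-1,"dp":[0,0,0.05],"twist":0},{"jaw":-1,"dp":[0,0,0.058],"twist":0},{"jaw":-1,"dp":[0,0,0.064],"twist":0},{"jaw":-1,"dp":[0,0,0.068],"twist":0},{"jaw":-1,"dp":[0,0,0.07],"twist":0}]' >/dev/null; python3 st.py
for i in 1 2 3; do python3 -m crank '[{"jaw":-1,"dp":[0,0,0],"twist":0}]' >/dev/null; python3 st.py; done
python3 - <<'E'
from h import *
import pickle
s=env.sense();c=env.camera_info("wrist");im=env.grab_frame("wrist")[:,:,::-1];cv2.imwrite("pics/w5.png",im);pickle.dump((c,s),open("w5.pkl","wb"))
cv2.imwrite("pics/w5c.png",cv2.resize(im[180:320,240:400],None,fx=4,fy=4,interpolation=cv2.INTER_CUBIC))
E
```

```text
j [ 0.35   0.486  0.139  1.22  -0.002  0.211] toolz [ 4.e-03 -4.e-04 -1.e+00] head -172.06 p [566.2 205.9 154.4] 17.5 F [-0.1   0.3   2.87]
j [ 0.35   0.486  0.139  1.22  -0.002  0.211] toolz [ 3.9e-03 -4.0e-04 -1.0e+00] head -172.06 p [566.2 205.9 154.3] 17.6 F [ 0.64 -0.79  2.49]
j [ 0.35   0.486  0.139  1.22  -0.002  0.211] toolz [ 3.9e-03 -4.0e-04 -1.0e+00] head -172.06 p [566.2 205.9 154.3] 17.7 F [ 0.25 -0.72  2.13]
j [ 0.35   0.486  0.139  1.22  -0.002  0.211] toolz [ 3.8e-03 -4.0e-04 -1.0e+00] head -172.06 p [566.2 205.9 154.3] 17.8 F [ 1.37 -0.07  2.24]
```

View pics/w5c.png

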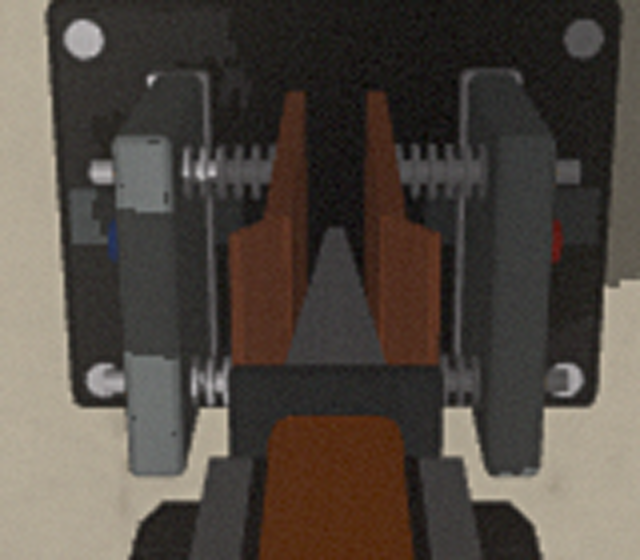

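The picture shows the blade between the two plates, centred, with both plates spread. Measuring the present gap.

Run:
```python
from h import *
import pickle
for n in(4,5):
    c,s=pickle.load(open(f"w{n}.pkl","rb"));M=R.from_quat(s["orientation"]).as_matrix();p0=s["position"];im=cv2.imread(f"pics/w{n}.png").astype(float)
    g=lambda u,v,z:(M.T@(plane("wrist",(u,v),z,c)-p0)).round(2)
    a,b=((212,230),(238,262))[n-4]
    print(n,"R",im[a:b,292:352,2].mean(0).round().astype(int).tolist());v=(a+b)/2
    print("y per px at 110, 22:",[(g(324,v,z)-g(323,v,z))[1] for z in(110,118,22)], [g(323.5,v,z)[1] for z in (110,118,22)])
    # base plate side edges for reference
```

```text
4 R [57, 49, 45, 46, 44, 46, 70, 66, 39, 40, 45, 48, 47, 39, 40, 80, 89, 80, 77, 78, 79, 76, 78, 76, 82, 87, 58, 53, 29, 27, 27, 27, 26, 28, 25, 30, 61, 70, 75, 76, 77, 75, 75, 77, 77, 78, 88, 85, 48, 25, 32, 34, 32, 33, 32, 36, 66, 62, 41, 40]
y per px at 110, 22: [np.float64(0.75), np.float64(0.73), np.float64(1.0299999999999998)] [np.float64(-1.55), np.float64(-1.54), np.float64(-1.55)]
5 R [81, 73, 38, 29, 31, 58, 92, 92, 87, 80, 80, 81, 82, 81, 79, 78, 79, 80, 82, 85, 86, 58, 60, 63, 56, 41, 47, 52, 58, 60, 62, 63, 62, 63, 60, 55, 50, 45, 40, 53, 61, 60, 64, 87, 80, 78, 79, 80, 79, 78, 78, 80, 81, 79, 79, 90, 89, 91, 36, 23]
y per px at 110, 22: [np.float64(0.55), np.float64(0.53), np.float64(0.8300000000000001)] [np.float64(-1.55), np.float64(-1.55), np.float64(-1.56)]
```

The plate spread gives about 1.75 mm per plate with 3.3 N drag. I'll go 1.8 mm deeper.

```bash
python3 -m crank '[{"jaw":-1,"dp":[0,0,0.004],"twist":0},{"jaw":-1,"dp":[0,0,0.008],"twist":0},{"jaw":-1,"dp":[0,0,0.012],"twist":0},{"jaw":-1,"dp":[0,0,0.012],"twist":0},{"jaw":-1,"dp":[0,0,0.012],"twist":0}]' >/dev/null; python3 st.py
for i in 1 2 3; do python3 -m crank '[{"jaw":-1,"dp":[0,0,0],"twist":0}]' >/dev/null; python3 st.py; done
python3 - <<'E'
from h import *
c=env.camera_info("wrist");s=env.sense();im=env.grab_frame("wrist")[:,:,::-1].astype(float);cv2.imwrite("pics/w6.png",im)
M=R.from_quat(s["orientation"]).as_matrix()
print("R",im[240:262,292:354,2].mean(0).round().astype(int).tolist())
g=lambda u,z:(M.T@plane("wrist",(u,251),z,c))[1]
print([(g(343,z)-g(303,z))/40 for z in(110,118)],s["width"])
E
```

```text
j [ 0.35   0.487  0.135  1.216 -0.002  0.211] toolz [ 3.4e-03 -6.0e-04 -1.0e+00] head -172.06 p [566.  205.9 152.3] 18.35 F [ 1.28 -0.45  3.48]
j [ 0.35   0.487  0.135  1.216 -0.002  0.211] toolz [ 3.5e-03 -6.0e-04 -1.0e+00] head -172.06 p [566.1 205.8 152.4] 18.45 F [ 0.57 -0.28  2.37]
j [ 0.35   0.487  0.135  1.216 -0.002  0.211] toolz [ 3.5e-03 -5.0e-04 -1.0e+00] head -172.06 p [566.1 205.9 152.4] 18.55 F [ 0.46 -0.71  2.59]
j [ 0.35   0.487  0.135  1.216 -0.002  0.211] toolz [ 3.4e-03 -6.0e-04 -1.0e+00] head -172.06 p [566.  205.8 152.4] 18.65 F [ 0.54 -1.3   2.23]
R [88, 66, 32, 28, 40, 91, 93, 95, 81, 79, 81, 82, 82, 81, 79, 79, 80, 80, 83, 91, 78, 61, 59, 61, 51, 43, 49, 54, 60, 61, 63, 62, 62, 62, 62, 59, 52, 47, 42, 48, 61, 58, 58, 86, 86, 83, 78, 80, 80, 79, 78, 79, 81, 80, 80, 81, 92, 90, 70, 28, 22, 32]
[np.float64(0.5471089696462481), np.float64(0.5222766233246474)] 15.31657900707022[ WARN:0@0.496] global loadsave.cpp:1063 imwrite_ Unsupported depth image for selected encoder is fallbacked to CV_8U.
```

```bash
python3 -m crank '[{"jaw":-1,"dp":[0,0,0.004],"twist":0},{"jaw":-1,"dp":[0,0,0.008],"twist":0},{"jaw":-1,"dp":[0,0,0.01],"twist":0},{"jaw":-1,"dp":[0,0,0.01],"twist":0},{"jaw":-1,"dp":[0,0,0.01],"twist":0},{"jaw":-1,"dp":[0,0,0.01],"twist":0},{"jaw":-1,"dp":[0,0,0.01],"twist":0}]' >/dev/null; python3 st.py
python3 - <<'E'
from h import *
c=env.camera_info("wrist");s=env.sense();im=env.grab_frame("wrist")[:,:,::-1].astype(float)
print("R",im[242:262,292:354,2].mean(0).round().astype(int).tolist())
M=R.from_quat(s["orientation"]).as_matrix();g=lambda u,z:(M.T@plane("wrist",(u,251),z,c))[1]
print([(g(343,z)-g(303,z))/40 for z in(110,118)],s["width"],s["grip_force"])
E
```

```text
j [ 0.35   0.488  0.133  1.213 -0.002  0.211] toolz [ 3.5e-03 -5.0e-04 -1.0e+00] head -172.06 p [566.1 205.9 151. ] 19.4 F [-0.51 -0.7   4.29]
R [92, 58, 29, 30, 54, 92, 94, 89, 80, 80, 81, 82, 81, 80, 79, 80, 80, 79, 81, 88, 66, 60, 61, 63, 49, 43, 51, 58, 62, 62, 62, 62, 63, 61, 62, 61, 56, 49, 43, 47, 62, 59, 61, 79, 91, 82, 78, 79, 80, 79, 78, 78, 80, 80, 79, 79, 93, 91, 91, 35, 21, 29]
[np.float64(0.5428488343240211), np.float64(0.5180147448573695)] 15.348100818852478 59.6179336309433
```

```bash
python3 -c "
from cell import env
print(env.close_job())"
```

```text
the job is handed in; nothing more can be done
None
```

I handed the job in with the gauge held upright between the plates, its tip about 58 mm below their upper edges. I estimate each plate is pressed back about 1.9–2.0 mm, from pictures and blade depth since the plate joints can't be read directly, with roughly 3.5–5 N of drag; the run took about 19.5 s, and I saw no contact with the beaker, bottle or bung.

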